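# Close up a knife-handle stack against the jig's end stop

## Robot

A 7-joint arm with a two-finger parallel gripper is mounted at the origin on the work surface. World frame = base frame: x ahead of the robot, y to its left, z up, the work surface at z = 0. Lengths are in m, angles in rad, forces in N, time in s.
With the tool pointing down it reaches from about 0.425 to 0.925 m from the base axis. Payload 6.8 kg.
Tool frame: the origin (TCP) lies at the very end of the fingers, on their centre line; the grasp point (between the pads) lies 19 mm behind it; z points along the fingers, x is the direction in which the jaws open and shut, and the axes are right-handed (so a half turn about z gives the same grasp; the last joint's range is limited). The gripper opens to 85 mm and grips with 20 to 120 N. Pads are 22 mm wide; open, the fingers measure 114 mm over their backs; the gripper's body (76 mm by 85 mm) begins 54 mm behind the grasp point. The pads swing forward as they close: fully open they stand 13 mm farther back than shut.
Start: joints at [-1.346, 0.477, 0.022, 1.555, -0.011, 1.109, -0.083], TCP at [0.221, 0.638, 0.231] pointing down, gripper open.
Joint ranges: [-2.96, 2.96], [-0.34, 2.1], [-1.41, 1.46], [0.24, 2.44], [-1.37, 4.51], [0.17, 1.92], [-2.96, 2.96]. Speed limits (rad/s): [2.39, 2.39, 3.14, 3.14, 3.14, 3.14, 3.14].

## Interface

Orientations are given as a rotation vector (axis times angle).
In Python, from bench import * gives the robot as it stands.
- The arm moves only by the tool servo_tool, never from a script. Its argument "increments" is one flat list of numbers, 7 for each row, row after row: the shift along the tool's x, y, z in mm, then the turn, a rotation vector about the tool's x, y, z in rad, then the finger opening in mm, from 0 to 85.4. In form: [tx, ty, tz, wx, wy, wz, fingers, tx, ty, tz, wx, wy, wz, fingers, ...]. A call has exactly 8 rows; each row shifts and turns the commanded pose from where the row before left it, along the tool's axes as they then stand; what a row does not reach is not made up. A row lasts 1/8 s, in which the tool goes at most 62.5 mm and 10.7 degrees, less where a joint would pass 70% of its speed; a pose out of reach is approached as far as the arm can. A call is refused whole if a number of a shift passes 62.5 or a number of a turn 0.188, either way. A call with a gripper value outside its range is refused whole. The fingers move at their own pace and stop on an object; "squeeze" is the grip in N (left out, the last holds). Time passes only in rows, so rows that do not move let the fingers close, or fill a call up. It gives the time, the measured TCP pose, the force and the opening at its end, in the units of the state.
- get_obs(): the state, without advancing time (a new reading comes with each control period).
- grab_frame(name): name is "scene" or "top" or "wrist"; returns (picture, depth): 384x512x3 uint8, red, green, blue; 384x512 float32, m along the optical axis (not along the pixel's ray), 0 where there is no reading.
- calibration(name): a dict with "fx", "fy", "cx", "cy" (pixels), "eye" and "orientation" of the camera in the world; the wrist camera has in their place "T_tool_cam" (4x4, takes a point from camera to tool coordinates, whose origin is the TCP and whose axes are the tool frame's). Camera axes: x right, y up, looking along -z (the intrinsics and any distortion apply to the point x, -y, -z); pixel columns grow to the right and rows downward; lengths in m; the calibration is good to about 2 mm. The wrist camera is an equidistant fisheye: a pixel r from the principal point sees the ray r / f radians off the axis. A picture is of the moment at which its call begins: read the wrist's pose just before it. calibration takes no time and is no camera call.
- hand_in(): hands the job in, once; it reports no verdict.
The state is a dict: "clock": time; "joints": joint angles; "qvel": joint speeds; "tau": joint torques, N m; "tcp_pos": TCP position; "orientation": TCP orientation; "contact_force": force on the tool from outside, world axes, zero at the start; "moment": the same for the moment, N m; "grip_width": finger opening in m.
Only numpy, scipy, OpenCV 4.12 (cv2) and the standard library are available. Lean on these libraries where they do the work, as an engineer would, in place of code of your own. Each camera call takes 0.05 s, during which the arm holds its last target.

## Task

Five knife-handle pieces stand in a touching row in the channel of the glue-up jig. With the fingertips, gently push the whole row along the channel from its free end, as one train, until it is fully home against the steel end stop with no gaps left, then leave it there. Do not grip, lift or tip the pieces or let the row come apart, and leave everything else on the bench where it is.

Things in the scene. Friction and masses are not known exactly. Their poses are not given: they have to be found in the camera images.
- jig: Fixed plywood jig, 90 x 320 x 20 mm (its x, y, z), lying on the bench. Origin: centre of its underside; its y axis runs along the channel. The channel floor is its top face, 20 mm above the bench. Two straight metal lips 10 mm thick and 8 mm high (tops 28 mm above the bench), full length, leave a channel 33 mm wide between them, centred on the jig's y axis. Both ends are open except where the end stop stands.
- stop_mid (a point): Centre of the fixed steel end stop, a block 60 mm across the channel, 20 mm along it and 34 mm high, standing on the channel floor with its centre 140 mm from the jig's origin, at one end of the channel (+y or -y of the jig, it varies). This point is 17 mm above the channel floor. Two low screw heads, 6 mm high, stand on its top. At the other, open end is only a flat metal plate with two holes, flush with the floor.
- piece1: One of the five loose knife-handle pieces in the channel: dark wood, 34 mm high, 30 mm across the channel, 24 mm along it (its own y axis, parallel to the jig's y axis). Origin: centre of its underside, on the channel floor. The five stand in one touching row in any order; weights are between 14 and 210 g. Slides freely with ordinary dry friction.
- piece2: One of the five loose knife-handle pieces in the channel: brass, 30 mm high, 30 mm across the channel, 24 mm along it (its own y axis, parallel to the jig's y axis). Origin: centre of its underside, on the channel floor. The five stand in one touching row in any order; weights are between 14 and 210 g. Slides freely with ordinary dry friction.
- piece3: One of the five loose knife-handle pieces in the channel: mid-brown wood, 34 mm high, 30 mm across the channel, 24 mm along it (its own y axis, parallel to the jig's y axis). Origin: centre of its underside, on the channel floor. The five stand in one touching row in any order; weights are between 14 and 210 g. Slides freely with ordinary dry friction.
- piece4: One of the five loose knife-handle pieces in the channel: black horn, 32 mm high, 30 mm across the channel, 24 mm along it (its own y axis, parallel to the jig's y axis). Origin: centre of its underside, on the channel floor. The five stand in one touching row in any order; weights are between 14 and 210 g. Slides freely with ordinary dry friction.
- piece5: One of the five loose knife-handle pieces in the channel: dark red-brown pressed leather, 32 mm high, 30 mm across the channel, 24 mm along it (its own y axis, parallel to the jig's y axis). Origin: centre of its underside, on the channel floor. The five stand in one touching row in any order; weights are between 14 and 210 g. Slides freely with ordinary dry friction.
- scale: Bystander: flat wooden handle slab 35 x 115 x 9 mm lying on the bench beside the jig. Origin: centre of underside, long side along its y.
- pin_jar: Bystander: small brass-coloured jar with steel lid, 44 mm across, 45 mm high, beside the jig. Origin: centre of underside.
- brush: Bystander: glue brush 160 mm long lying beside the jig, on the robot's side. Long axis is its x.
- glue: Bystander: yellow glue bottle, 48 mm across, 120 mm high, standing on the left of the bench. Origin: centre of underside.
- mallet: Bystander: hammer 260 mm long lying on the right of the bench. Long axis is its x.
- file: Bystander: flat steel file with wooden handle, 290 mm long, lying beyond the jig on the right. Long axis is its x.
- knife: Bystander: sheathed knife, 245 mm long, lying at the left. Long axis is its x.

How it is judged:
By the outcome, as a careful person would: the job done as asked, in the order asked, and still so for the second after the job is handed in, with the robot touching nothing.
It also fails if it takes over 34 s, if anything falls off the work surface, if the arm or the gripper's body presses on something with over 40 N, if the wrist force passes 120 N, or if a joint passes its speed limit or range.

## Working session

There is one attempt and no reset: what is moved stays moved. The work goes in short steps, Python scripts to look and compute and a tool call to move; the robot and the scene stay as the last step left them, time stands still between calls to the robot, and variables do not carry over. Pictures are saved under pics/ and viewed, and the job is handed in when it is done.

Besides the shell and the picture viewer there is one more tool, called after "Call:" in YAML: its name, and indented under it one key for each argument. servo_tool: Moves the arm, as the interface text tells. Its arguments: {"type":"object","properties":{"increments":{"type":"array","items":{"type":"number"}},"squeeze":{"type":"number"}},"required":["increments"]}

```bash
mkdir -p pics; python3 - <<'E'
from bench import *
import cv2,numpy as np
o=get_obs();print(o)
for n in("scene","top"):
    p,d=grab_frame(n);cv2.imwrite(f"pics/{n}0.png",p[:,:,::-1]);np.savez(f"pics/{n}0.npz",p=p,d=d)
    print(n,calibration(n))
print(calibration("wrist"))
E
```

```text
{'clock': 0.0, 'joints': array([-1.34612666,  0.4777943 ,  0.0223365 ,  1.55645631, -0.01149162,
        1.10927702, -0.08312035]), 'qvel': array([ 0.00025947, -0.00246062, -0.00127986,  0.00020862, -0.00133969,
       -0.00019314,  0.00073847]), 'tau': array([-1.00338426e-06, -5.96441317e+01,  1.60757158e+00, -2.81188685e+01,
        1.23377703e-02,  9.19958402e-03, -9.65452891e-07]), 'tcp_pos': array([0.22031912, 0.63741003, 0.23032749]), 'orientation': array([ 2.55772241e+00,  1.82218898e+00, -2.17597141e-03]), 'contact_force': array([0.35952038, 0.21581561, 0.20387108]), 'moment': array([-0.05139866,  0.04285456,  0.04104513]), 'grip_width': 0.08560973704129082}
scene {'fx': 399.1560208319841, 'fy': 399.1560208319841, 'cx': 251.84327122039198, 'cy': 191.71677636687468, 'eye': array([ 1.31188124, -0.39730813,  0.69809465]), 'orientation': array([0.83857363, 0.51904237, 0.99785535])}
top {'fx': 472.5568476228638, 'fy': 472.5568476228638, 'cx': 252.97757625097344, 'cy': 192.3113319624376, 'eye': array([0.23190659, 0.00705919, 1.69830044]), 'orientation': array([ 0.14144401, -0.13319923, -1.54568279])}
{'fx': 297.3186396354542, 'fy': 297.3186396354542, 'cx': 255.89424574804542, 'cy': 189.74069820751842, 'T_tool_cam': array([[ 9.99999259e-01, -1.80180973e-04, -1.20406750e-03,
         7.83676444e-05],
       [-5.53882255e-04, -9.48043467e-01, -3.18140344e-01,
        -8.02856392e-02],
       [-1.08418549e-03,  3.18140775e-01, -9.48042864e-01,
        -1.43481019e-01],
       [ 0.00000000e+00,  0.00000000e+00,  0.00000000e+00,
         1.00000000e+00]])}
```

View pics/scene0.png

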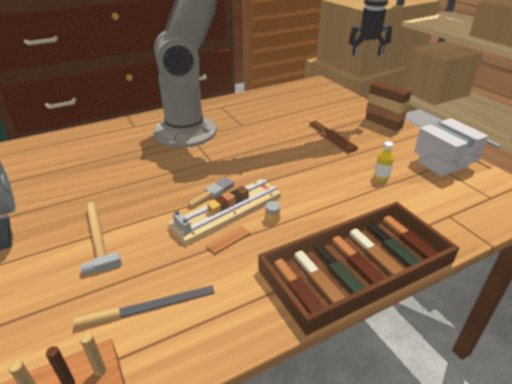

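View pics/top0.png

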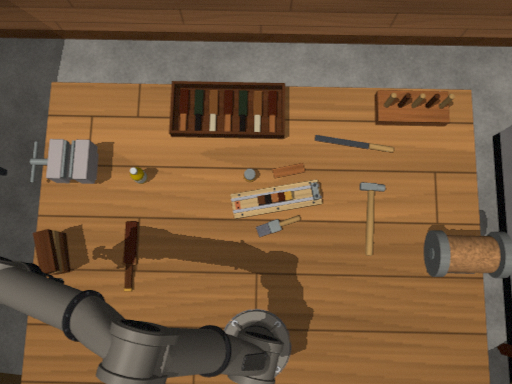

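The scene shows the jig in mid-bench. In the top view it spans about (232,205) to (322,190), with the grey stop at (315,190) on the right (-y), and the row of pieces at about (262-295, 197). I'll zoom in and measure.

```bash
cat > h.py <<'E'
import numpy as np,cv2
from scipy.spatial.transform import Rotation as R
from bench import *
def cam(n,o=None):
    c=calibration(n)
    if n=="wrist":
        T=np.eye(4);T[:3,:3]=R.from_rotvec(o['orientation']).as_matrix();T[:3,3]=o['tcp_pos'];T=T@c['T_tool_cam'];return c,T
    T=np.eye(4);T[:3,:3]=R.from_rotvec(c['orientation']).as_matrix();T[:3,3]=c['eye'];return c,T
def ray(n,u,v,o=None):
    c,T=cam(n,o);x=(u-c['cx'])/c['fx'];y=(v-c['cy'])/c['fy']
    if n=="wrist":
        r=np.hypot(x,y);k=np.sin(r)/r if r>1e-9 else 1.;d=np.array([x*k,-y*k,-np.cos(r)])
    else: d=np.array([x,-y,-1.])
    return T[:3,3],T[:3,:3]@d
def onplane(n,u,v,z,o=None):
    e,d=ray(n,u,v,o);return e+d*(z-e[2])/d[2]
def proj(n,p,o=None):
    c,T=cam(n,o);q=T[:3,:3].T@(np.asarray(p)-T[:3,3]);q=np.array([q[0],-q[1],-q[2]])
    if n=="wrist":
        s=np.hypot(q[0],q[1]);r=np.arctan2(s,q[2]);return np.array([c['cx']+c['fx']*r*q[0]/s,c['cy']+c['fy']*r*q[1]/s])
    return np.array([c['cx']+c['fx']*q[0]/q[2],c['cy']+c['fy']*q[1]/q[2]])
E
python3 - <<'E'
from h import *
p=np.load('pics/top0.npz')['p'];c=p[150:250,215:335];cv2.imwrite('pics/top0z.png',cv2.resize(c,None,fx=6,fy=6,interpolation=cv2.INTER_CUBIC)[:,:,::-1])
p=np.load('pics/scene0.npz')['p'];c=p[165:255,160:290];cv2.imwrite('pics/scene0z.png',cv2.resize(c,None,fx=6,fy=6,interpolation=cv2.INTER_CUBIC)[:,:,::-1])
for uv in((232,205),(322,190),(262,199),(296,196)):print(uv,onplane("top",*uv,.03))
E
```

```text
(232, 205) [0.47990413 0.09288929 0.03      ]
(322, 190) [ 0.54090632 -0.22832924  0.03      ]
(262, 199) [ 0.50379204 -0.01376596  0.03      ]
(296, 196) [ 0.51716676 -0.13523709  0.03      ]
```

View pics/top0z.png

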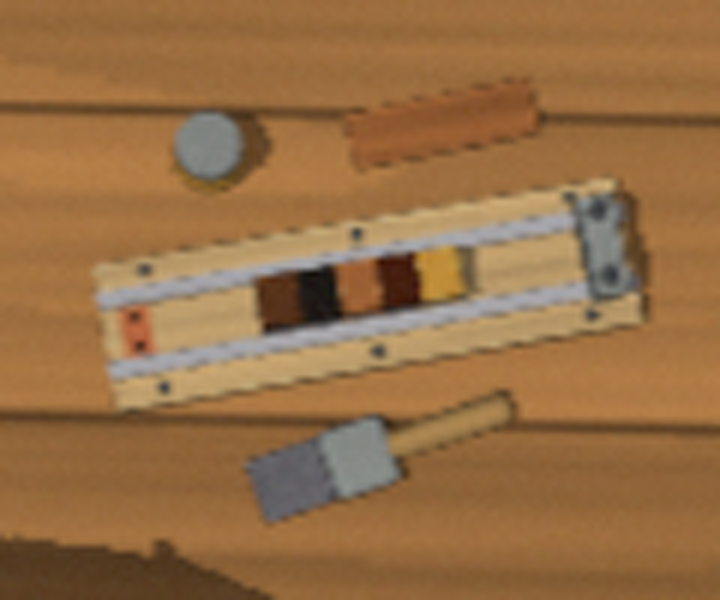

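View pics/scene0z.png

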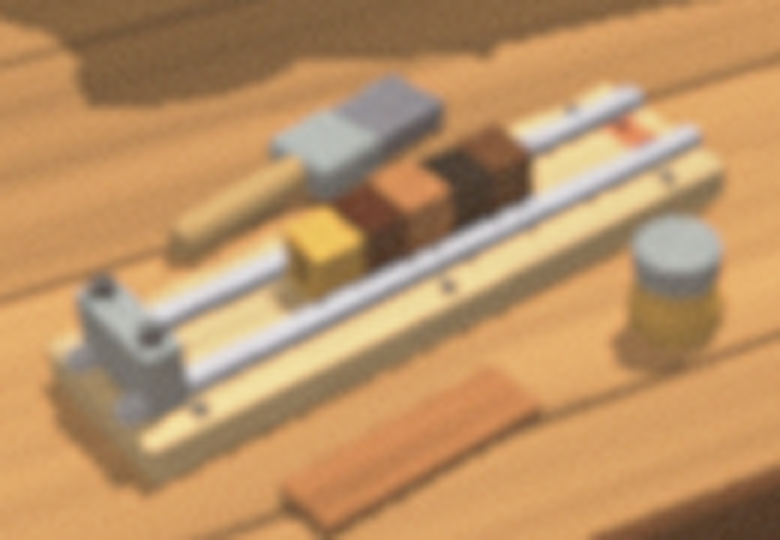

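```bash
python3 - <<'E'
from h import *
t=lambda u,v,z:onplane("top",215+(u+.5)/6-.5,150+(v+.5)/6-.5,z)
s=lambda u,v,z:onplane("scene",160+(u+.5)/6-.5,165+(v+.5)/6-.5,z)
c=[t(95,268,.02),t(617,180,.02),t(645,318,.02),t(118,410,.02)]
for x in c:print(x)
m=np.mean(c,0);d=(c[1]+c[2]-c[0]-c[3]);a=np.degrees(np.arctan2(d[1],d[0]));print("mid",m,"dir to stop deg",a,np.linalg.norm(d)/2)
print("scene corners",s(148,450,.02),s(722,160,.02))
dv=d/np.linalg.norm(d)
for nm,q in dict(rowstart=t(258,300,.054),rowend=t(465,270,.05),stopface=t(577,240,.054),sc_rowstart=s(510,150,.054)).items():print(nm,q,"along",(q-m)@dv)
# tool plan
tg=np.array([m[0],m[1],0])-.09*dv;print("target",tg)
E
```

```text
[0.52042835 0.10024064 0.02      ]
[ 0.58078598 -0.21331717  0.02      ]
[ 0.49681689 -0.22983778  0.02      ]
[0.43492423 0.08401964 0.02      ]
mid [ 0.50823886 -0.06472367  0.02      ] dir to stop deg -78.9742087451647 0.31960718582904124
scene corners [ 0.5822162  -0.21230651  0.02      ] [0.52013726 0.10155772 0.02      ]
rowstart [0.49747897 0.00205723 0.054     ] along -0.06760603671139809
rowend [ 0.51854722 -0.11965322  0.05      ] along 0.055887096645272416
stopface [ 0.5371455  -0.18519837  0.054     ] along 0.12377930812089116
sc_rowstart [ 0.50652248 -0.00511705  0.054     ] along -0.05883460841496848
target [0.49102629 0.02361504 0.        ]
```

```bash
cat > plan.py <<'E'
from h import *
def plan(target,yaw,n,nrot,tilt=0):
    o=get_obs();P=np.array(o['tcp_pos']);Rm=R.from_rotvec(o['orientation'])
    y=np.radians(yaw);x=np.array([np.cos(y),np.sin(y),0]);z=np.array([0,0,-1.]);yy=np.cross(z,x)
    Rt=R.from_matrix(np.c_[x,yy,z])*R.from_rotvec([tilt,0,0])
    w=(Rm.inv()*Rt).as_rotvec();print("rotvec total",w)
    step=(np.array(target)-P)/n
    for i in range(n):
        print(np.round(Rm.as_matrix().T@step*1000,1),np.round(w/nrot if i<nrot else 0*w,3))
        if i<nrot:Rm=Rm*R.from_rotvec(w/nrot)
E
python3 -c "
from plan import *
plan([0.490,0.029,0.18],11.0,13,8)"
```

```text
rotvec total [9.83433092e-04 1.41759736e-03 1.04596239e+00]
[-37.5  34.9   3.9] [0.    0.    0.131]
[-32.6  39.5   3.9] [0.    0.    0.131]
[-27.2  43.4   3.9] [0.    0.    0.131]
[-21.3  46.6   3.9] [0.    0.    0.131]
[-15.   48.9   3.9] [0.    0.    0.131]
[-8.5 50.5  3.9] [0.    0.    0.131]
[-1.9 51.2  3.9] [0.    0.    0.131]
[ 4.8 51.   3.9] [0.    0.    0.131]
[11.4 49.9  3.9] [0. 0. 0.]
[11.4 49.9  3.9] [0. 0. 0.]
[11.4 49.9  3.9] [0. 0. 0.]
[11.4 49.9  3.9] [0. 0. 0.]
[11.4 49.9  3.9] [0. 0. 0.]
```

Call:
servo_tool:
  increments: [-37.5,35,4,0,0,0.131,0,-32.5,39.5,4,0,0,0.131,0,-27,43.5,4,0,0,0.131,0,-21.5,46.5,4,0,0,0.131,0,-15,49,4,0,0,0.131,0,-8.5,50.5,4,0,0,0.131,0,-2,51,4,0,0,0.131,0,5,51,4,0,0,0.131,0]
  squeeze: 20

```text
clock: 1.1
tcp_pos: [0.3866, 0.2617, 0.1991]
orientation: [-3.128, -0.291, 0.0]
contact_force: [1.5, -0.1, 0.5]
grip_width: 0.0004
```

Call:
servo_tool:
  increments: [11.5,50,4,0,0,0,0,11.5,50,4,0,0,0,0,11.5,50,4,0,0,0,0,11.5,50,4,0,0,0,0,11.5,50,4,0,0,0,0,0,0,0,0,0,0,0,0,0,0,0,0,0,0,0,0,0,0,0,0,0]

```text
clock: 2.1
tcp_pos: [0.4895, 0.0303, 0.1792]
orientation: [-3.127, -0.302, 0.001]
contact_force: [-0.9, 0.4, 0.0]
grip_width: -0.0001
```

```bash
python3 - <<'E'
from h import *
o=get_obs();print(o['clock'],o['tcp_pos'],o['orientation'],o['contact_force'],o['grip_width'])
for n in("wrist","top"):
    p,d=grab_frame(n);cv2.imwrite(f"pics/{n}1.png",p[:,:,::-1]);np.savez(f"pics/{n}1.npz",p=p,d=d,**{k:o[k] for k in('tcp_pos','orientation')})
c=p[150:250,215:335];cv2.imwrite('pics/top1z.png',cv2.resize(c,None,fx=6,fy=6,interpolation=cv2.INTER_CUBIC)[:,:,::-1])
E
```

```text
2.1 [0.48949833 0.03025103 0.17916181] [-3.12652258e+00 -3.01822892e-01  8.00656882e-04] [-0.88382786  0.38298157  0.04491059] -6.34404395193074e-05
```

View pics/wrist1.png

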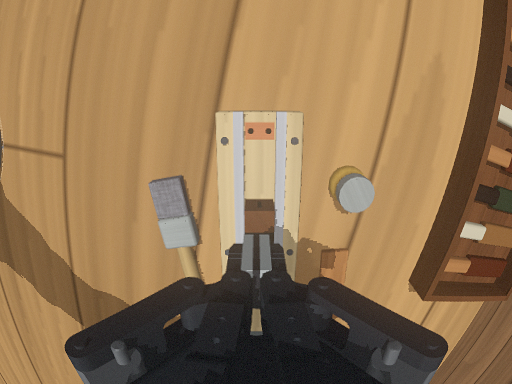

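```bash
python3 - <<'E'
from h import *
p=np.load('pics/wrist1.npz')['p'];c=p[100:285,195:325];cv2.imwrite('pics/wrist1z.png',cv2.resize(c,None,fx=4,fy=4,interpolation=cv2.INTER_CUBIC)[:600,:,::-1])
E
```

```text
(no output)
```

View pics/wrist1z.png

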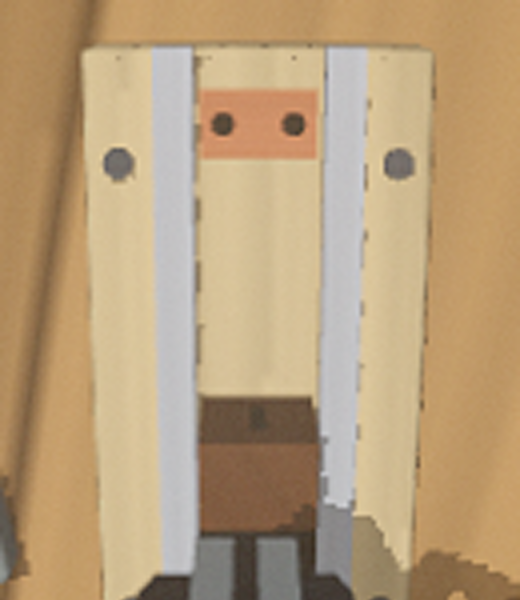

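View pics/top1z.png

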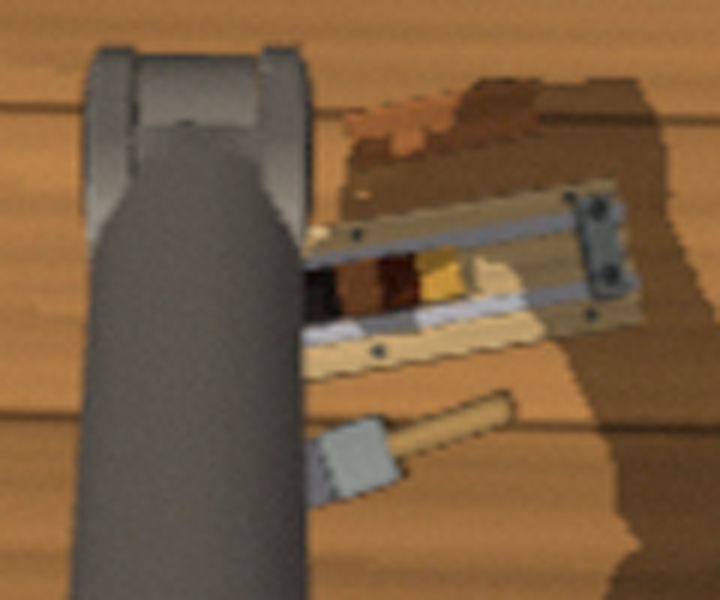

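In the wrist view (zoom), the row's rear face shows its bottom edge at v≈397 and top edge at v≈441, between u 200 and 318. The jig end is at v≈47 and the lips run straight beside it. I'll convert these to world coordinates.

```bash
python3 - <<'E'
from h import *
f=np.load('pics/wrist1.npz');o={k:f[k] for k in('tcp_pos','orientation')}
w=lambda u,v,z:onplane("wrist",195+(u+.5)/4-.5,100+(v+.5)/4-.5,z,o)
L=[w(192,70,.028),w(197,570,.028)];Rr=[w(328,60,.028),w(318,500,.028)]
print("lip inner edges L",L,"R",Rr)
for a in (L,Rr):
  d=a[1]-a[0];print(np.degrees(np.arctan2(d[1],d[0])))
th=np.radians(-79);dv=np.array([np.cos(th),np.sin(th),0]);nv=np.array([-dv[1],dv[0],0])
e=(w(83,50,.02)+w(434,50,.02))/2
print("jig end",e,"lat/along of things rel jig end:")
T=o['tcp_pos']
for nm,q in dict(L0=L[0],L1=L[1],R0=Rr[0],R1=Rr[1],tcp=T,faceBot=w(258,397,.02),faceTop=w(258,441,.054),ft_l=w(200,441,.054),ft_r=w(318,441,.054)).items():
  print(nm,np.round((q-e)@nv*1e3,1),np.round((q-e)@dv*1e3,1))
# two-edge height check with top view rear edge from first image
tt=lambda u,v,z:onplane("top",215+(u+.5)/6-.5,150+(v+.5)/6-.5,z)
for z in(.05,.054,.058):print(z,(tt(258,305,z)-e)@dv*1e3,(w(258,441,z)-e)@dv*1e3)
print("jig end top",(.5*(tt(95,268,.02)+tt(118,410,.02))-e)@dv*1e3, "stop face top",(tt(577,240,.054)-e)@dv*1e3)
print(T)
E
```

```text
lip inner edges L [array([0.46703453, 0.08502161, 0.028     ]), array([ 0.49297568, -0.0499415 ,  0.028     ])] R [array([0.49940083, 0.09395988, 0.028     ]), array([ 0.52162303, -0.02214089,  0.028     ])]
-79.11991532350476
-79.16439146571865
jig end [0.48229215 0.09311763 0.02      ] lat/along of things rel jig end:
L0 -16.5 5.0
L1 -16.8 142.5
R0 17.0 2.4
R1 16.6 120.6
tcp -4.9 63.1
faceBot 0.1 93.5
faceTop -0.2 92.5
ft_l -14.4 92.5
ft_r 14.5 92.5
0.05 91.90844884694117 94.11017119840952
0.054 91.7744758038262 92.46645357367915
0.058 91.64050276071123 90.82273594894879
jig end top 0.08859934669038992 stop face top 283.6690714177246
[0.48949833 0.03025103 0.17916181]
```

Call:
servo_tool:
  increments: [5,0,25,0,0,0,0,0,0,25,0,0,0,0,0,0,25,0,0,0,0,0,0,25,0,0,0,0,0,0,25,0,0,0,0,0,0,15,0,0,0,0,0,0,5,-0.06,0,0,0,0,0,0,0,0,0,0]

```text
clock: 3.2
tcp_pos: [0.4947, 0.0313, 0.034]
orientation: [3.068, 0.297, 0.008]
contact_force: [-0.7, 0.2, 0.3]
grip_width: 0.0001
```

```bash
cat > look.py <<'E'
from h import *
import sys
k=sys.argv[1]
o=get_obs();T=o['tcp_pos'];e=np.array([0.48229215,0.09311763,.02]);th=np.radians(-79.1);dv=np.array([np.cos(th),np.sin(th),0]);nv=np.array([-dv[1],dv[0],0])
F=o['contact_force'];print("t",o['clock'],"tcp",T.round(4),"lat",((T-e)@nv*1e3).round(1),"along",((T-e)@dv*1e3).round(1),"F along",(F@dv).round(2),"lat",(F@nv).round(2),"z",F[2].round(2))
for n in sys.argv[2:]:
    p,d=grab_frame(n);np.savez(f"pics/{n}{k}.npz",p=p,d=d,tcp_pos=T,orientation=o['orientation'])
    x0,x1,y0,y1=dict(scene=(160,290,165,255),top=(215,335,150,250),wrist=(155,355,90,240))[n]
    s=600//(x1-x0) if n!='wrist' else 4
    cv2.imwrite(f"pics/{n}{k}.png",cv2.resize(p[y0:y1,x0:x1],None,fx=s,fy=s,interpolation=cv2.INTER_CUBIC)[:,:,::-1])
E
python3 look.py 2 scene wrist
```

```text
t 3.2 tcp [0.4947 0.0313 0.034 ] lat 0.5 along 63.1 F along -0.33 lat -0.67 z 0.28
```

View pics/scene2.png

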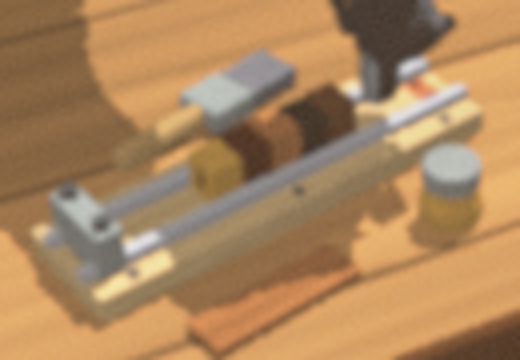

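View pics/wrist2.png

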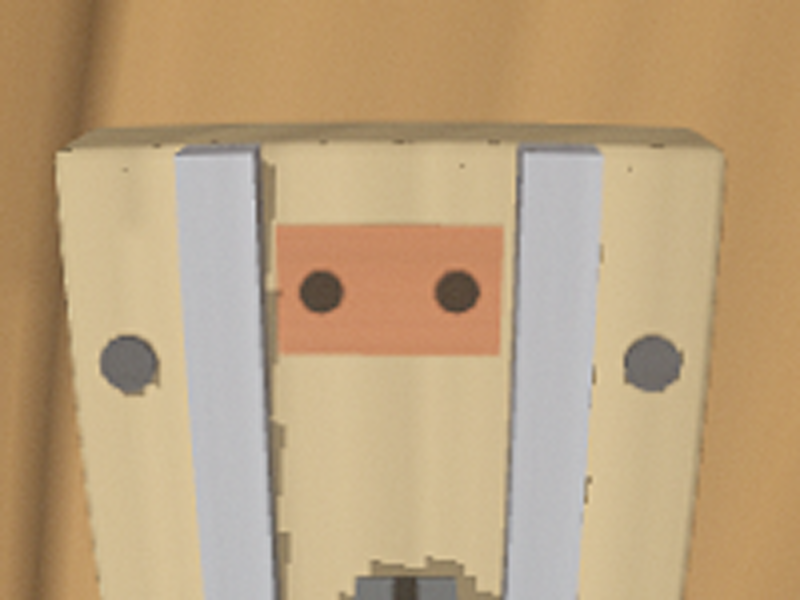

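The fingertips are centred in the channel behind the row and touch nothing. I'll now start the slow approach and push.

Call:
servo_tool:
  increments: [0,2,1.6,0,0,0,0,0,2,1.6,0,0,0,0,0,2,0.1,0,0,0,0,0,2,0.1,0,0,0,0,0,2,0.1,0,0,0,0,0,2,0.1,0,0,0,0,0,2,0.1,0,0,0,0,0,2,0.1,0,0,0,0]

```text
clock: 4.3
tcp_pos: [0.498, 0.0137, 0.0314]
orientation: [3.068, 0.292, 0.009]
contact_force: [0.0, 1.0, 0.4]
grip_width: -0.0
```

Call:
servo_tool:
  increments: [0,2,0.1,0,0,0,0,0,2,0.1,0,0,0,0,0,2,0.1,0,0,0,0,0,2,0.1,0,0,0,0,0,2,0.1,0,0,0,0,0,2,0.15,0,0,0,0,0,2,0.15,0,0,0,0,0,2,0.15,0,0,0,0]

```text
clock: 5.3
tcp_pos: [0.501, -0.002, 0.0315]
orientation: [3.068, 0.292, 0.009]
contact_force: [-0.5, 1.4, 0.2]
grip_width: 0.0002
```

```bash
python3 look.py 3 scene
```

```text
t 5.3 tcp [ 0.501  -0.002   0.0315] lat 0.4 along 97.0 F along -1.49 lat -0.24 z 0.24
```

View pics/scene3.png

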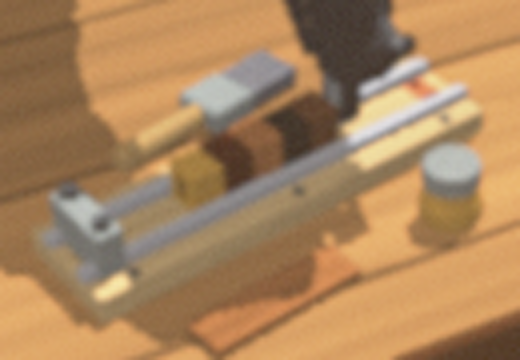

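The train is moving as one: the brass piece has shifted from (215,168) to (200,178), no gaps show, and the push force is about 1.5 N. I'll continue.

Call:
servo_tool:
  increments: [0,2.5,0.15,0,0,0,0,0,2.5,0.15,0,0,0,0,0,2.5,0.15,0,0,0,0,0,2.5,0.15,0,0,0,0,0,2.5,0.15,0,0,0,0,0,2.5,0.15,0,0,0,0,0,2.5,0.15,0,0,0,0,0,2.5,0.15,0,0,0,0]

```text
clock: 6.35
tcp_pos: [0.5048, -0.0217, 0.0315]
orientation: [3.068, 0.292, 0.009]
contact_force: [-0.6, 1.9, 0.2]
grip_width: -0.0004
```

Call:
servo_tool:
  increments: [0,2.5,0.15,0,0,0,0,0,2.5,0.15,0,0,0,0,0,2.5,0.15,0,0,0,0,0,2.5,0.15,0,0,0,0,0,2.5,0.15,0,0,0,0,0,2.5,0.15,0,0,0,0,0,2.5,0.15,0,0,0,0,0,2.5,0.15,0,0,0,0]

```text
clock: 7.35
tcp_pos: [0.5085, -0.0414, 0.0315]
orientation: [3.068, 0.292, 0.009]
contact_force: [0.0, 2.3, 0.4]
grip_width: -0.0002
```

```bash
python3 look.py 4 scene
```

```text
t 7.35 tcp [ 0.5085 -0.0414  0.0315] lat 0.3 along 137.1 F along -2.22 lat 0.44 z 0.39
```

View pics/scene4.png

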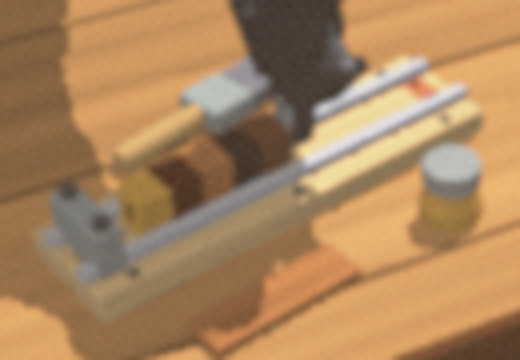

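The row is intact, with the brass piece at (148,200) nearing the stop. I'll continue more slowly.

Call:
servo_tool:
  increments: [0,2,0.12,0,0,0,0,0,2,0.12,0,0,0,0,0,2,0.12,0,0,0,0,0,2,0.12,0,0,0,0,0,2,0.12,0,0,0,0,0,2,0.12,0,0,0,0,0,2,0.12,0,0,0,0,0,2,0.12,0,0,0,0]

```text
clock: 8.4
tcp_pos: [0.5116, -0.0571, 0.0315]
orientation: [3.068, 0.292, 0.009]
contact_force: [-0.4, 2.3, -0.1]
grip_width: 0.0002
```

Call:
servo_tool:
  increments: [0,0.7,0.04,0,0,0,0,0,0.7,0.04,0,0,0,0,0,0.7,0.04,0,0,0,0,0,0.7,0.04,0,0,0,0,0,0.7,0.04,0,0,0,0,0,0.7,0.04,0,0,0,0,0,0,0,0,0,0,0,0,0,0,0,0,0,0]

```text
clock: 9.4
tcp_pos: [0.5123, -0.0613, 0.0315]
orientation: [3.068, 0.292, 0.009]
contact_force: [0.6, 1.2, 0.0]
grip_width: -0.0001
```

```bash
python3 look.py 5 scene
```

```text
t 9.4 tcp [ 0.5123 -0.0613  0.0315] lat 0.3 along 157.3 F along -1.04 lat 0.82 z 0.04
```

View pics/scene5.png

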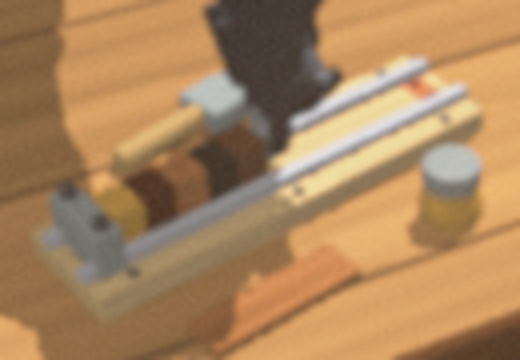

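Call:
servo_tool:
  increments: [0,0.5,0.03,0,0,0,0,0,0.5,0.03,0,0,0,0,0,0.5,0.03,0,0,0,0,0,0.5,0.03,0,0,0,0,0,0.5,0.03,0,0,0,0,0,0,0,0,0,0,0,0,0,0,0,0,0,0,0,0,0,0,0,0,0]

```text
clock: 10.45
tcp_pos: [0.5126, -0.0622, 0.0314]
orientation: [3.069, 0.294, 0.008]
contact_force: [-0.9, 6.6, 2.1]
grip_width: -0.0
```

Call:
servo_tool:
  increments: [0,0.5,0.03,0,0,0,0,0,0.5,0.03,0,0,0,0,0,0.5,0.03,0,0,0,0,0,0,0,0,0,0,0,0,0,0,0,0,0,0,0,0,0,0,0,0,0,0,0,0,0,0,0,0,0,0,0,0,0,0,0]

```text
clock: 11.45
tcp_pos: [0.5126, -0.0624, 0.0314]
orientation: [3.071, 0.296, 0.007]
contact_force: [-2.2, 9.6, 4.3]
grip_width: 0.0002
```

```bash
python3 look.py 6 scene top
```

```text
t 11.45 tcp [ 0.5126 -0.0624  0.0314] lat 0.4 along 158.4 F along -9.86 lat -0.32 z 4.34
```

View pics/scene6.png

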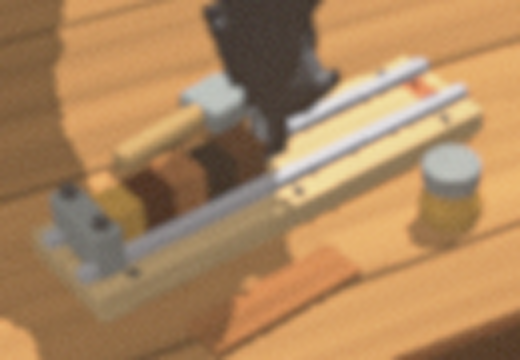

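View pics/top6.png

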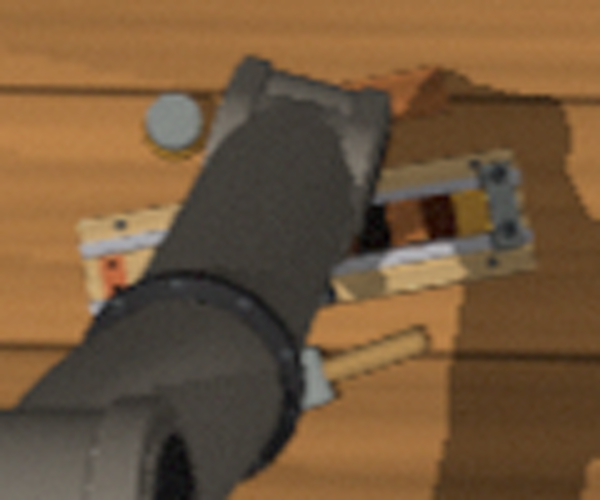

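Force rose to about 10 N while the position stalled at 158.4 mm (159 expected), so the row is home and brass meets the stop at (490,205). I'll unload gently, back off along the channel, rise, then look.

Call:
servo_tool:
  increments: [0,-1,-0.06,0,0,0,0,0,-1,-0.06,0,0,0,0,0,-1,-0.06,0,0,0,0,0,-2,-0.12,0,0,0,0,0,-4,-0.25,0,0,0,0,0,-8,-0.5,0,0,0,0,0,-10,-0.6,0,0,0,0,0,-10,-0.6,0,0,0,0]

```text
clock: 12.55
tcp_pos: [0.506, -0.0277, 0.0315]
orientation: [3.068, 0.293, 0.009]
contact_force: [-0.4, 0.2, 0.0]
grip_width: 0.0003
```

Call:
servo_tool:
  increments: [0,-5,-20,0,0,0,0,0,-10,-30,0,0,0,0,0,-20,-30,0,0,0,0,0,-30,-30,0,0,0,0,0,-40,-20,0,0,0,0,0,-40,-10,0,0,0,0,0,-20,0,0,0,0,0,0,0,0,0,0,0,0]

```text
clock: 13.55
tcp_pos: [0.4728, 0.1433, 0.1613]
orientation: [3.068, 0.299, 0.009]
contact_force: [0.5, -0.3, -0.1]
grip_width: 0.0002
```

```bash
python3 look.py 7 scene top
```

```text
t 13.55 tcp [0.4728 0.1433 0.1613] lat 0.2 along -51.1 F along 0.42 lat 0.43 z -0.06
```

View pics/scene7.png

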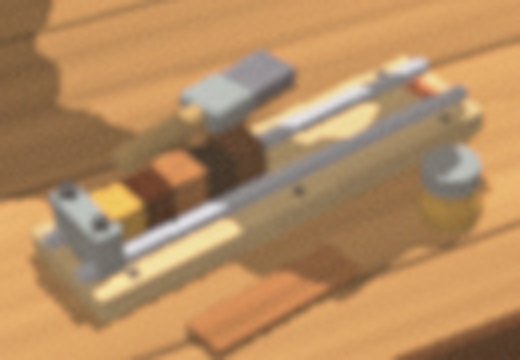

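View pics/top7.png

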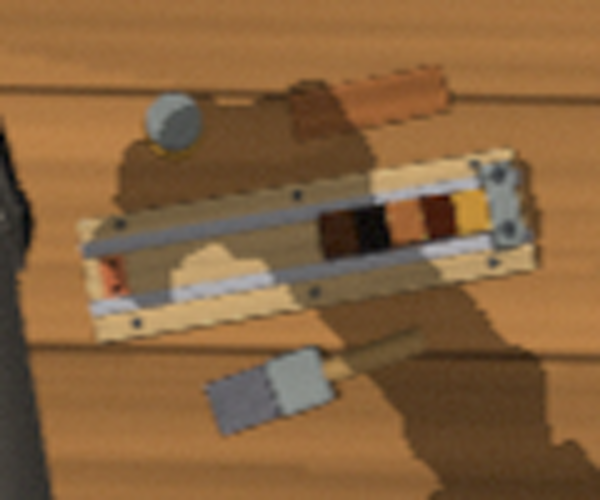

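Both views show no gap: brass meets the stop at (490,210) in the top zoom. I'll make one close wrist view over the row to confirm.

Call:
servo_tool:
  increments: [0,20,0,0.03,0,0,0,0,40,0,0.03,0,0,0,0,50,0,0,0,0,0,0,50,0,0,0,0,0,0,50,0,0,0,0,0,0,50,0,0,0,0,0,0,45,0,0,0,0,0,0,25,0,0,0,0,0]

```text
clock: 14.65
tcp_pos: [0.5347, -0.1875, 0.1638]
orientation: [3.127, 0.289, -0.001]
contact_force: [0.4, 1.3, 0.3]
grip_width: -0.0004
```

Call:
servo_tool:
  increments: [0,0,0,0,0,0,0,0,0,0,0,0,0,0,0,0,0,0,0,0,0,0,0,0,0,0,0,0,0,0,0,0,0,0,0,0,0,0,0,0,0,0,0,0,0,0,0,0,0,0,0,0,0,0,0,0]

```text
clock: 15.65
tcp_pos: [0.5357, -0.1827, 0.1638]
orientation: [-3.127, -0.298, 0.0]
contact_force: [0.2, -0.1, 0.1]
grip_width: 0.0002
```

```bash
python3 look.py 8 wrist
```

```text
t 15.65 tcp [ 0.5357 -0.1827  0.1638] lat 0.3 along 281.0 F along 0.14 lat 0.17 z 0.09
```

View pics/wrist8.png

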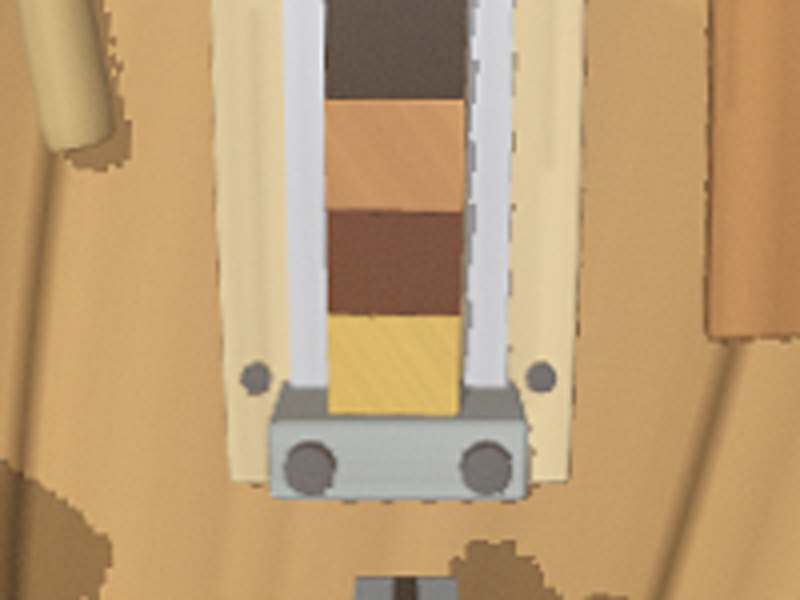

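The zoom shows the brass front edge at v≈413, just above the stop's top edge at v≈420, where 4 mm of stop face shows because the brass is lower. The piece joints at v≈315, 211 and 99 look closed. I'll check the numbers.

```bash
python3 - <<'E'
from h import *
f=np.load('pics/wrist8.npz');o={k:f[k] for k in('tcp_pos','orientation')}
cv2.imwrite('pics/wrist8b.png',cv2.resize(f['p'][30:150,190:330],None,fx=5,fy=5,interpolation=cv2.INTER_CUBIC)[:,:,::-1])
e=np.array([0.48229215,0.09311763,.02]);th=np.radians(-79.1);dv=np.array([np.cos(th),np.sin(th),0])
w=lambda u,v,z:((onplane("wrist",155+(u+.5)/4-.5,90+(v+.5)/4-.5,z,o)-e)@dv*1e3).round(1)
print("stop face",w(398,420,.054),"brass front",w(395,413.5,.05),"brass/leather brass side",w(395,315,.052),"leather/midbrown",w(395,211,.054),"midbrown/black",w(395,99,.054))
E
```

```text
stop face 289.2 brass front 289.0 brass/leather brass side 265.3 leather/midbrown 241.6 midbrown/black 217.4
```

View pics/wrist8b.png

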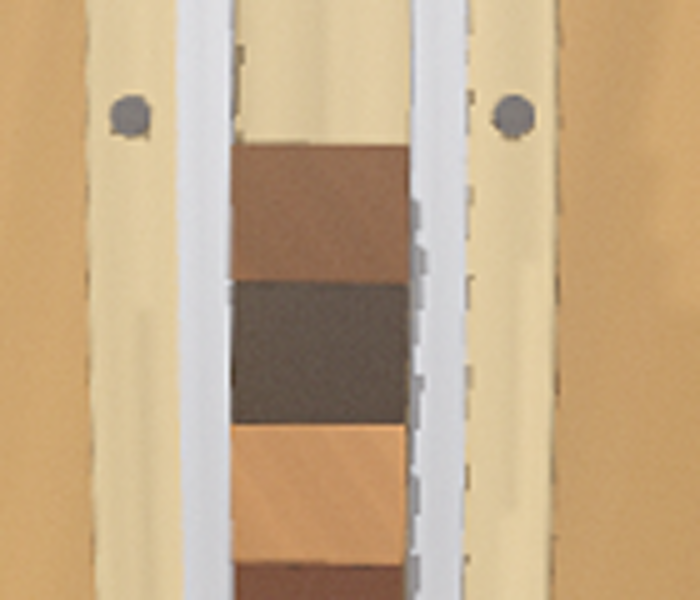

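The spacing is 24 mm per piece, the brass front at 289.0 mm against the stop face at 289.2 mm, and all the joints are closed. The arm is clear of everything and at rest, so I'm handing in.

```bash
python3 -c "
from bench import *
print(hand_in())"
```

```text
the job is handed in; nothing more can be done
None
```

The row of five is home against the steel end stop with no visible gaps, and I handed the job in at about 16 s of the 34 s limit.

- **Push:** I pushed with closed fingertips, low on the rear face of the dark wood piece, at about 20 mm/s and slower near the end. The force was about 2 N while sliding. It rose to about 10 N at the stop while the tool stopped advancing, at 158.4 mm along the channel (about 159 mm expected). I then backed straight out.
- **Final wrist view:** The brass front measured 289.0 mm along the channel and the stop face 289.2 mm. The three joints nearest the stop are about 24 mm apart, as they should be. The joint between black horn and dark wood was checked by eye only and looks closed.
- **Bystanders:** The brush, jar and slab show no movement in the images. I did not measure the other bench items again; the arm stayed clear of them.

No check failed. The 0.2 mm and 0.6 mm differences are within the 2 mm camera calibration error.

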